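# Seat the spray mask on its pins and slide the ring carrier in under it

### The job

The aluminium spray mask is lying askew on top of the four pins of the orange jig: slide it, without lifting it off the pins, until its holes drop over them and it lies flat and fully down on the jig. Then slide the blue carrier with its black ring into the channel under the mask until it is home against the stop, with the mask still fully down, and let go. Leave the spray can, the parts bin, the spare ring and the screwdriver where they are.

Things in the scene. Friction and masses are not known exactly. Their poses are not given: they have to be found in the camera images.
- jig: Fixed orange masking jig. Origin: on the table, amid its four pins; z up. Two blocks, each 26 x 120 x 30 mm high, centred at x = +-49 mm, leave a channel 72 mm wide along y; its floor is the table, its open mouth is to -y. Four steel pins, 10 mm thick, stand on the blocks at x = +-46, y = +-44 mm, tips at z = 42 mm: 5 mm straight, then a bullet nose down to a 4 mm flat tip.
- jig_mouth (a point): Centre of the channel's mouth at the blocks' -y end (jig y = -60 mm), on the table; axes as the jig's. Steel lead-in cheeks, 20 mm high, stand here on both sides and widen the mouth to about 95 mm at jig y = -81 mm.
- jig_stop (a point): Foot of the steel stop bar's face that ends the channel (jig y = +50 mm), on the table. The bar is 72 mm wide and 26 mm high. Beside each block a thin orange foot flange, 1 mm thick, lies on the table out to jig x = +-95 mm, 120 mm long in y, in view from above beside the mask.
- mask: Loose flat aluminium plate, 150 (x) x 160 (y) x 6 mm, about 0.35 kg. Origin: centre of its underside. Four through holes, 12 mm diameter, at x = +-46, y = +-44 mm. Starts level on the pin tips (underside at z = 42 mm), up to 24 mm off in y, 14 mm in x and 0.12 rad askew; 1 to 5 N on an edge slides it. Down on the blocks its underside is at z = 30 mm, centre at the jig's, axes along the jig's.
- mask_window (a point): Centre of the mask's round window, 46 mm diameter, at its top face. When the mask is down, its edges overhang the blocks by 13 mm in x and 20 mm in y. Half a turn makes no difference to the mask.
- carrier: Loose blue carrier flat on the table before the mouth, about 0.3 kg, with a black ring (60 mm outside, 12 mm high, top at 18 mm) fixed on it. Origin: underside, below the ring's centre; +y points to its nose. Board 67 mm wide, 6 mm thick, from y = -40 to +50 mm (nose), then a neck 34 mm wide to y = -115 mm. Home: nose against the stop, origin and axes on the jig's.
- carrier_tab (a point): Middle of the top edge of the carrier's upright blue tab, 105 mm behind its origin, 60 mm above the table. The tab is 40 mm wide in the carrier's x and 14 mm thick in y, and stays outside the mask, 18 mm clear of its edge, when the carrier is home.
- can: Bystander: red spray can, 66 mm diameter, 190 mm high. Origin: centre of the underside.
- bin: Bystander: open blue parts bin, 110 x 160 x 60 mm. Origin: centre of the underside.
- spare: Bystander: spare black ring, 60 mm outside, 12 mm high. Origin: centre of the underside.
- driver: Bystander: screwdriver with a red handle lying on the table along its x axis, about 200 mm long and 26 mm thick. Origin: under its middle.
Things that resemble listed ones, but are neither listed nor needed, are in the scene too. What is shaped like the carrier but yellow is not meant. Of the things that look like the jig, the middle-sized one is meant.

How it is judged:
On the way, in this order (a step that is already met when the one before it is completed fails the run):
1. the mask has dropped fully over the four pins, with the carrier still outside the channel (z of mask in the frame of jig below 0.032 m and horizontal distance between mask and jig below 0.004 m and angle between the z axis of mask and the z axis of jig, either way round below 0.03 rad and y of carrier in the frame of jig below -0.1 m), for 0.2 s.
2. the carrier is home against the stop under the mask (y of carrier in the frame of jig above -0.004 m and horizontal distance between carrier and jig below 0.006 m and z of mask in the frame of jig below 0.032 m), for 0.2 s.
At the end, for the whole second after the job is handed in: The mask lies flat (within 0.03 rad) on the jig with its holes over the four pins (underside within 2 mm of the block tops, centre within 4 mm of the jig's, square to it). The carrier lies flat on the table in the channel under it, within 4 mm of the stop, centred within 6 mm; both are at rest (all of step 2 and horizontal distance between mask and jig below 0.004 m and angle between the z axis of mask and the z axis of jig, either way round below 0.03 rad and angle between the x axis of mask and the x axis of jig, either way round below 0.06 rad and angle between carrier's own z axis and vertical below 0.05 rad and height (world z) of carrier below 0.003 m and linear speed of each of carrier, mask below 0.01 m/s); the robot touches nothing.
It fails at once if the mask is lifted more than 13 mm off the pin tips (z of mask in the frame of jig above 0.055 m).
It fails at once if the mask is tipped by more than 0.35 rad (angle between mask's own z axis and vertical above 0.35 rad).
It fails at once if a bystander is moved by more than 30 mm (distance of any of can, bin, spare, driver from where it was at the start of the episode above 0.03 m).
It also fails if it takes over 54 s, if anything falls off the work surface, if the arm or the gripper's body presses on something with over 40 N, if the wrist force passes 120 N, or if a joint passes its speed limit or range.

### The arm

A 7-joint arm with a two-finger parallel gripper is mounted at the origin on the work surface. World frame = base frame: x ahead of the robot, y to its left, z up, the work surface at z = 0. Lengths are in m, angles in rad, forces in N, time in s.
With the tool pointing down it reaches from about 0.4 to 0.925 m from the base axis. Payload 5.6 kg.
Tool frame: the origin (TCP) lies on the centre line of the jaws, within the pads' length; the fingertips stand 19 mm ahead of it and the grasp point (between the pads) is the TCP; z points along the fingers, y is the line along which they close (so a half turn about z gives the same grasp; the last joint's range is limited). The gripper opens to 85 mm and grips with 20 to 120 N. Pads are 22 mm wide; open, the fingers measure 114 mm over their backs; the gripper's body (76 mm by 85 mm) begins 54 mm behind the grasp point. The pads swing forward as they close: fully open they stand 13 mm farther back than shut.
Start: joints at [-1.34, 0.468, -0.012, 1.603, 0.006, 1.071, -0.056], TCP at [0.176, 0.626, 0.25] pointing down, gripper open.
Joint ranges: [-2.53, 2.53], [-0.31, 2.02], [-1.57, 1.55], [0.28, 2.44], [-1.29, 4.43], [0.15, 1.84], [-2.92, 2.92]. Speed limits (rad/s): [2.57, 2.57, 3.14, 3.14, 3.14, 3.14, 3.14].

### API

Orientations are given as a unit quaternion [x, y, z, w].
In Python, from rig import sense, capture, finish_job gives the robot as it stands. The module is installed in compiled form; this text tells all that it offers.
- The arm moves only by the tool carry_out, never from a script. Its argument "targets" is a list of rows, each an object of numbers: "wx", "wy", "wz": the turn, a rotation vector about the world's x, y, z in rad; "x", "y", "z": the shift along the world's x, y, z in mm; "grip": the gripper command: -1 is fully open, 1 is shut, values between are in proportion. In form: [{"wx": .., "wy": .., "wz": .., "x": .., "y": .., "z": .., "grip": ..}, ...]. A call has 1 to 10 rows; each row is the pose to reach, as a shift and turn from the pose commanded when the call began; what a row does not reach only later rows make up. A row lasts 1/10 s, in which the tool goes at most 50 mm and 8.59 degrees, less where a joint would pass 70% of its speed; a pose out of reach is approached as far as the arm can. A call with a gripper value outside its range is refused whole. The fingers move at their own pace and stop on an object; "newtons" is the grip in N (left out, the last holds). Time passes only in rows, so rows that repeat a pose let the fingers close. It gives the time, the measured TCP pose, the force, the opening and the grip force at its end, in the units of the state.
- sense(): the state, without advancing time (a new reading comes with each control period).
- capture(name): name is "scene" or "top" or "wrist"; returns a dict with "color" (480x640x3 uint8, red, green, blue), "range_z" (480x640 float32, m along the optical axis (not along the pixel's ray), 0 where there is no reading), "K" (3x3 intrinsics, pixels), "dist_coeffs" ([k1, k2, p1, p2, k3] as OpenCV has them; the pictures are not rectified), "R" (3x3) and "t" (3): a world point X has camera coordinates R X + t; the wrist camera has in their place "tool_from_camera" (4x4, takes a point from camera to tool coordinates, whose origin is the TCP and whose axes are the flange's). Camera axes: x right, y down, z forward; pixel columns grow to the right and rows downward; lengths in m; the calibration is good to about 2 mm. A picture is of the moment at which its call begins: read the wrist's pose just before it.
- finish_job(): hands the job in; it is judged then, once.
The state is a dict: "time_s": time; "joint_pos": joint angles; "joint_vel": joint speeds; "joint_efforts": joint torques, N m; "eef_pos": TCP position; "eef_rot": TCP orientation; "contact_force": force on the tool from outside, world axes, zero at the start; "wrist_torque": the same for the moment, N m; "width": opening from 0.0 (shut) to 1.0 (fully open); "grasp_force": force on a finger pad.
Only numpy, scipy, OpenCV 4.12 (cv2) and the standard library are available. Lean on these libraries where they do the work, as an engineer would, in place of code of your own. Each camera call takes 0.05 s, during which the arm holds its last target. There are 200 camera calls.

## Working session

There is one attempt and no reset: what is moved stays moved. The work goes in short steps, Python scripts to look and compute and a tool call to move; the robot and the scene stay as the last step left them, time stands still between calls to the robot, and variables do not carry over. Pictures are saved under pics/ and viewed, at most 10 in all, crops included, and the job is handed in when it is done.

Besides the shell and the picture viewer there is one more tool, called after ">>>" as name(argument=value, ...), one argument or row to a line, values as JSON. carry_out: Moves the arm, as the interface text tells. Its arguments: {"type":"object","properties":{"targets":{"type":"array","items":{"type":"object","properties":{"wx":{"type":"number"},"wy":{"type":"number"},"wz":{"type":"number"},"x":{"type":"number"},"y":{"type":"number"},"z":{"type":"number"},"grip":{"type":"number"}}}},"newtons":{"type":"number"}},"required":["targets"]}

```bash
mkdir -p pics
cat > h.py <<'E'
import numpy as np, cv2
from rig import sense, capture, finish_job
from scipy.spatial.transform import Rotation as Ro
def cam(c,s=None):
    if 'R' in c: return c['R'],c['t']
    T=c['tool_from_camera']; Rt=Ro.from_quat(s['eef_rot']).as_matrix()
    Rc=Rt@T[:3,:3]; p=Rt@T[:3,3]+s['eef_pos']; return Rc.T,-Rc.T@p
def ray(c,uv,z,s=None):
    R,t=cam(c,s); n=cv2.undistortPoints(np.float32(uv).reshape(-1,1,2),c['K'],c['dist_coeffs']).reshape(-1,2)
    d=np.c_[n,np.ones(len(n))]@R; o=-R.T@t
    return o+d*((z-o[2])/d[:,2])[:,None]
def save(c,n): cv2.imwrite('pics/'+n+'.png',c['color'][...,::-1])
def cloud(c,s=None):
    R,t=cam(c,s); v,u=np.mgrid[:480,:640]
    n=cv2.undistortPoints(np.float32(np.stack([u.ravel(),v.ravel()],1)).reshape(-1,1,2),c['K'],c['dist_coeffs']).reshape(-1,2)
    z=c['range_z'].ravel(); P=np.c_[n,np.ones(len(n))]*z[:,None]
    return ((P-t)@R).reshape(480,640,3)
E
python3 - <<'E'
from h import *
s=sense(); print(s)
import pickle
for n in ('top','scene'):
    c=capture(n); save(c,n+'0'); pickle.dump(c,open(n+'0.pkl','wb')); print(n,c['K'],c['dist_coeffs'],-c['R'].T@c['t'])
E
```

```text
{'time_s': 0.0, 'joint_pos': array([-1.33996194,  0.46838072, -0.01157597,  1.60364612,  0.00599502,
        1.07141142, -0.05632012]), 'joint_vel': array([ 0.00268992,  0.00023187,  0.00023814,  0.00110174, -0.00077669,
       -0.00115401, -0.00071116]), 'joint_efforts': array([-7.90782196e-04, -5.32378078e+01,  2.08583643e-02, -2.51300132e+01,
        1.12949219e-02,  7.58724025e-03, -2.75607633e-06]), 'eef_pos': array([0.17570946, 0.62524108, 0.24932668]), 'eef_rot': array([ 1.36544401e-01,  9.90633538e-01, -9.03909520e-04, -5.70640958e-05]), 'contact_force': array([-0.13704694, -0.96832682, -0.99527402]), 'wrist_torque': array([-0.00599214,  0.01310791,  0.01692018]), 'grasp_force': 0.0, 'width': 0.9942329161730618}
top [[481.61293888   0.         324.66192868]
 [  0.         481.61293888 234.06154581]
 [  0.           0.           1.        ]] [0.00217086 0.         0.         0.         0.        ] [ 0.2981457  -0.03635433  1.3775497 ]
scene [[483.67046051   0.         312.70008934]
 [  0.         483.67046051 239.60578861]
 [  0.           0.           1.        ]] [-0.03434755  0.          0.          0.          0.        ] [1.01822983 0.55746641 0.75371305]
```

View pics/top0.png

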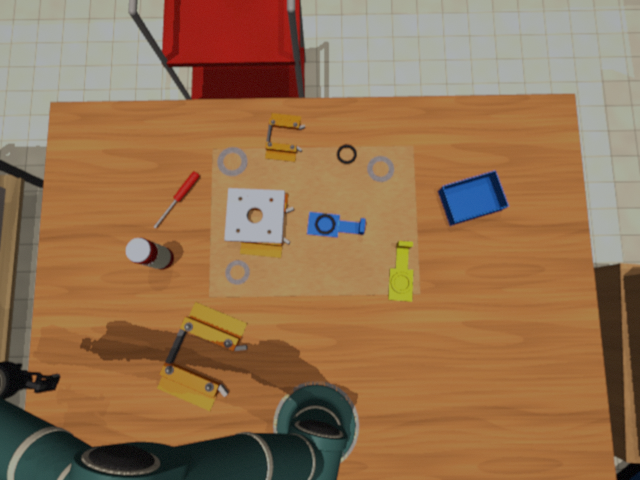

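View pics/scene0.png

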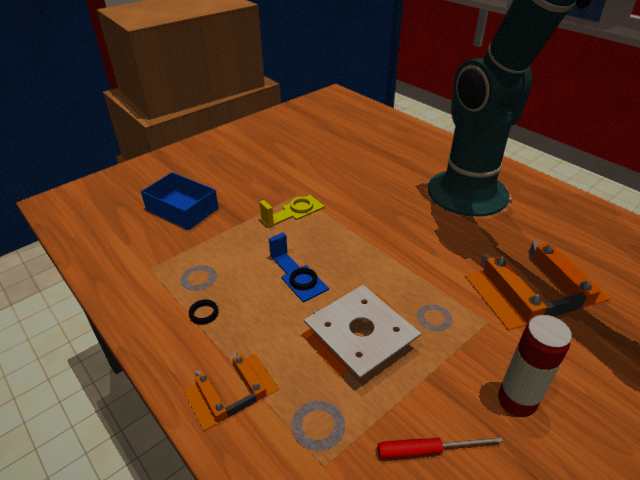

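The top view shows the mask at (255,216) with the jig's flange below it and its cheeks at (288,210) and (288,240), so the mouth faces image right. The blue carrier's ring is at (325,224) and its tab at (362,227). The yellow decoy is at (400,270), with the bigger jig at (205,355) and the smaller one at (283,138).

Run:
```python
from h import *
import pickle
c=pickle.load(open('top0.pkl','rb'))
P=cloud(c); hsv=cv2.cvtColor(c['color'],cv2.COLOR_RGB2HSV)
def blob(m,box):
    k=np.zeros_like(m);x0,y0,x1,y1=box;k[y0:y1,x0:x1]=m[y0:y1,x0:x1];return k
blue=blob(cv2.inRange(hsv,(100,120,60),(125,255,255)),(295,195,385,255))
mask=blob(cv2.inRange(hsv,(0,0,130),(180,50,255)),(215,175,287,255))
og=blob(cv2.inRange(hsv,(10,200,100),(25,255,255)),(215,175,300,265))
for n,m,z in (('blue',blue,.006),('mask',mask,.048),('orange',og,.001)):
    cs=max(cv2.findContours(m,0,1)[0],key=cv2.contourArea); r=cv2.boxPoints(cv2.minAreaRect(cs))
    W=ray(c,r,z)[:,:2]; q=P[m>0]; print(n,len(q),r.round(1).tolist(),W.round(4).tolist(),W.mean(0),'z med',np.percentile(q[:,2],[5,50,95]))
# tab
q=P[(blue>0)]; t=q[q[:,2]>.04]; print('tab',t.mean(0),len(t))
s=sense(); w=capture('wrist'); print(w['tool_from_camera'],w['K'],w['dist_coeffs'])
```

```text
blue 825 [[307.29998779296875, 233.39999389648438], [309.3999938964844, 212.10000610351562], [364.8999938964844, 217.6999969482422], [362.79998779296875, 239.0]] [[0.5284, 0.0166], [0.5911, 0.0098], [0.5721, -0.1512], [0.5097, -0.1433]] [ 0.55036288 -0.0670254 ] z med [0.00177955 0.00694136 0.05883006]
mask 2812 [[223.8000030517578, 240.1999969482422], [226.5, 187.1999969482422], [284.5, 190.10000610351562], [281.8999938964844, 243.10000610351562]] [[0.5059, 0.2483], [0.6585, 0.2437], [0.6473, 0.0784], [0.4951, 0.086]] [0.57669727 0.16408919] z med [0.04162565 0.04765044 0.05238062]
orange 71 [[242.89999389648438, 244.8000030517578], [243.0, 242.5], [281.0, 244.0], [280.8999938964844, 246.3000030517578]] [[0.499, 0.2029], [0.5056, 0.2027], [0.4995, 0.0928], [0.4929, 0.093]] [0.49924792 0.14786278] z med [-0.00066699  0.01466683  0.03195425]
tab [ 0.52834693 -0.1329398   0.11174224] 74
[[-5.20757857e-04 -9.57468541e-01 -2.88537211e-01  7.33056174e-02]
 [ 9.99999178e-01 -8.36702223e-04  9.71655016e-04 -8.32004056e-04]
 [-1.17174884e-03 -2.88536468e-01  9.57468189e-01 -1.23907778e-01]
 [ 0.00000000e+00  0.00000000e+00  0.00000000e+00  1.00000000e+00]] [[331.50070536   0.         319.24940732]
 [  0.         331.50070536 239.98869882]
 [  0.           0.           1.        ]] [0.01921088 0.         0.         0.         0.        ]
```

>>> carry_out(
  targets=[
    {"x": 380,"y": -515,"z": 50,"wz": 0.274,"grip": -1},
    {"x": 380,"y": -515,"z": 50,"wz": 0.274,"grip": -1},
    {"x": 380,"y": -515,"z": 50,"wz": 0.274,"grip": -1},
    {"x": 380,"y": -515,"z": 50,"wz": 0.274,"grip": -1},
    {"x": 380,"y": -515,"z": 50,"wz": 0.274,"grip": -1},
    {"x": 380,"y": -515,"z": 50,"wz": 0.274,"grip": -1},
    {"x": 380,"y": -515,"z": 50,"wz": 0.274,"grip": -1},
    {"x": 380,"y": -515,"z": 50,"wz": 0.274,"grip": -1},
    {"x": 380,"y": -515,"z": 50,"wz": 0.274,"grip": -1},
    {"x": 380,"y": -515,"z": 50,"wz": 0.274,"grip": -1},
  ],
)

```text
$.targets[0]: bad value
```

>>> carry_out(
  targets=[
    {"wx": 0,"wy": 0,"wz": 0.274,"x": 380,"y": -515,"z": 50,"grip": -1},
    {"wx": 0,"wy": 0,"wz": 0.274,"x": 380,"y": -515,"z": 50,"grip": -1},
    {"wx": 0,"wy": 0,"wz": 0.274,"x": 380,"y": -515,"z": 50,"grip": -1},
    {"wx": 0,"wy": 0,"wz": 0.274,"x": 380,"y": -515,"z": 50,"grip": -1},
    {"wx": 0,"wy": 0,"wz": 0.274,"x": 380,"y": -515,"z": 50,"grip": -1},
    {"wx": 0,"wy": 0,"wz": 0.274,"x": 380,"y": -515,"z": 50,"grip": -1},
    {"wx": 0,"wy": 0,"wz": 0.274,"x": 380,"y": -515,"z": 50,"grip": -1},
    {"wx": 0,"wy": 0,"wz": 0.274,"x": 380,"y": -515,"z": 50,"grip": -1},
    {"wx": 0,"wy": 0,"wz": 0.274,"x": 380,"y": -515,"z": 50,"grip": -1},
    {"wx": 0,"wy": 0,"wz": 0.274,"x": 380,"y": -515,"z": 50,"grip": -1},
  ],
)

```text
time_s: 1.15
eef_pos: [0.4725, 0.2228, 0.2895]
eef_rot: [-0.0, 1.0, 0.0, 0.0]
contact_force: [-0.2, 1.6, 0.8]
width: 1.001
grasp_force: 0.0
```

>>> carry_out(
  targets=[
    {"wx": 0,"wy": 0,"wz": 0,"x": 80,"y": -113,"z": 10,"grip": -1},
    {"wx": 0,"wy": 0,"wz": 0,"x": 80,"y": -113,"z": 10,"grip": -1},
    {"wx": 0,"wy": 0,"wz": 0,"x": 80,"y": -113,"z": 10,"grip": -1},
    {"wx": 0,"wy": 0,"wz": 0,"x": 80,"y": -113,"z": 10,"grip": -1},
  ],
)

```text
time_s: 1.55
eef_pos: [0.5545, 0.1052, 0.2995]
eef_rot: [0.005, 1.0, -0.001, 0.001]
contact_force: [0.2, 0.2, -0.5]
width: 1.001
grasp_force: 0.0
```

Run:
```python
from h import *
import pickle
s=sense(); c=capture('wrist'); save(c,'w1'); pickle.dump((c,s),open('w1.pkl','wb')); print(s['eef_pos'],s['eef_rot'],s['joint_vel'].round(3))
```

```text
[0.55447648 0.1051505  0.29953371] [ 0.0048483   0.9999867  -0.00140566  0.00105691] [-0.055 -0.014 -0.08   0.037 -0.03   0.009 -0.053]
```

View pics/w1.png

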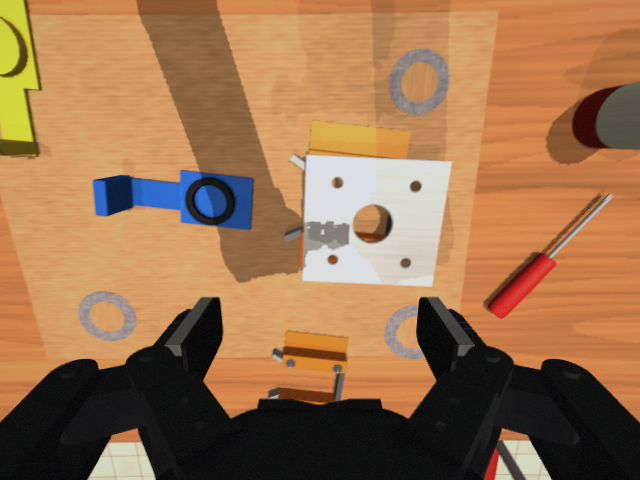

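The wrist view shows the mask with its corners at (305,155), (451,161), (433,286) and (302,281), and its window at (372,223). The flange's outer edge runs from (312,122) to (410,131), the cheeks are at (298,160) and (293,235), and the carrier's ring is at (210,201).

```bash
cat >> h.py <<'E'
def clip(m,b):
    k=np.zeros_like(m);x0,y0,x1,y1=b;k[y0:y1,x0:x1]=m[y0:y1,x0:x1];return k
def big(m): return max(cv2.findContours(m,cv2.RETR_EXTERNAL,cv2.CHAIN_APPROX_NONE)[0],key=cv2.contourArea)
def quad(m):
    h=cv2.convexHull(big(m))
    for e in np.arange(1,12,.5):
        a=cv2.approxPolyDP(h,e,True).reshape(-1,2)
        if len(a)<=4: return a
E
python3 - <<'E'
from h import *
import pickle
c,s=pickle.load(open('w1.pkl','rb'))
img=c['color']; hsv=cv2.cvtColor(img,cv2.COLOR_RGB2HSV)
al=clip(cv2.inRange(hsv,(0,0,90),(180,45,255)),(290,145,470,295))
al=cv2.morphologyEx(al,cv2.MORPH_OPEN,np.ones((5,5)))
fl=clip(cv2.inRange(hsv,(12,150,140),(30,255,255)),(300,110,425,160))
print('hsv flange',hsv[140,360],'wood',hsv[140,470], hsv[100,340])
for n,m,z in (('mask',al,.048),('flange',fl,.001)):
    a=quad(m); W=ray(c,a,z,s)[:,:2]; print(n,m.sum()//255,a.tolist(),W.round(4).tolist(),W.mean(0).round(4))
holes=[]
cs=cv2.findContours(al,cv2.RETR_CCOMP,cv2.CHAIN_APPROX_NONE)
for k,h in zip(cs[0],cs[1][0]):
    A=cv2.contourArea(k)
    if h[3]>=0 and A>40: 
        (x,y),r=cv2.minEnclosingCircle(k); print('hole',A,(round(x,1),round(y,1)),ray(c,[(x,y)],.048,s)[0,:2].round(4))
bl=clip(cv2.inRange(hsv,(100,120,40),(125,255,255)),(80,160,270,240))
k=big(bl); print('carrier box',ray(c,quad(bl),.006,s)[:,:2].round(4).tolist(), quad(bl).tolist())
dk=clip(cv2.inRange(hsv,(0,0,0),(180,255,50)),(180,165,242,235)); k=big(dk);(x,y),r=cv2.minEnclosingCircle(k);print('ring',(x,y,r),ray(c,[(x,y)],.018,s))
E
```

```text
hsv flange [ 21 165 218] wood [ 15 131 216] [ 14 136 200]
mask 16012 [[292, 156], [450, 161], [431, 285], [303, 280]] [[0.4981, 0.0746], [0.5055, 0.2481], [0.654, 0.2404], [0.6459, 0.0831]] [0.5759 0.1615]
flange 3050 [[312, 121], [410, 131], [406, 157], [307, 153]] [[0.46, 0.0962], [0.4727, 0.2142], [0.5031, 0.2114], [0.4969, 0.0894]] [0.4832 0.1528]
hole 75.0 (404.9, 262.0) [0.6235 0.2064]
hole 80.0 (332.4, 259.0) [0.6188 0.1191]
hole 1206.5 (371.7, 223.1) [0.5748 0.1648]
hole 93.5 (415.0, 186.0) [0.5323 0.2119]
hole 97.5 (336.9, 182.4) [0.5273 0.1241]
carrier box [[0.5274, 0.0204], [0.5903, 0.0121], [0.5688, -0.1809], [0.526, -0.1695]] [[252, 179], [249, 228], [96, 213], [98, 179]]
ring (210.13290405273438, 200.57594299316406, 24.671518325805664) [[ 0.55186298 -0.03042786  0.018     ]]
```

>>> carry_out(
  targets=[
    {"wx": 0,"wy": 0,"wz": 1.464,"x": 20,"y": 164,"z": 0,"grip": -1},
    {"wx": 0,"wy": 0,"wz": 1.464,"x": 20,"y": 164,"z": 0,"grip": -1},
    {"wx": 0,"wy": 0,"wz": 1.464,"x": 20,"y": 164,"z": 0,"grip": -1},
    {"wx": 0,"wy": 0,"wz": 1.464,"x": 20,"y": 164,"z": 0,"grip": -1},
    {"wx": 0,"wy": 0,"wz": 1.464,"x": 20,"y": 164,"z": -50,"grip": -1},
    {"wx": 0,"wy": 0,"wz": 1.464,"x": 20,"y": 164,"z": -100,"grip": -1},
    {"wx": 0,"wy": 0,"wz": 1.464,"x": 20,"y": 164,"z": -130,"grip": -1},
    {"wx": 0,"wy": 0,"wz": 1.464,"x": 20,"y": 164,"z": -160,"grip": -1},
    {"wx": 0,"wy": 0,"wz": 1.464,"x": 20,"y": 164,"z": -180,"grip": -1},
    {"wx": 0,"wy": 0,"wz": 1.464,"x": 20,"y": 164,"z": -180,"grip": -1},
  ],
)

```text
time_s: 2.6
eef_pos: [0.5681, 0.2762, 0.1152]
eef_rot: [-0.671, 0.741, 0.002, -0.003]
contact_force: [-0.4, -0.5, 0.1]
width: 1.002
grasp_force: 0.0
```

Run:
```python
from h import *
import pickle
s=sense(); print(s['eef_pos'],s['eef_rot'].round(4),s['joint_pos'].round(2),s['contact_force'])
R=Ro.from_quat(s['eef_rot']).as_matrix(); print(R.round(3))
c=capture('wrist'); save(c,'w2'); pickle.dump((c,s),open('w2.pkl','wb'))
```

```text
[0.56812775 0.2762285  0.11521918] [-0.6713  0.7412  0.0016 -0.0034] [-0.42  0.6  -0.11  1.73  0.09  0.82  2.47] [-0.3958536  -0.48497566  0.06807106]
[[-0.099 -0.995 -0.007]
 [-0.995  0.099 -0.002]
 [ 0.003  0.007 -1.   ]]
```

View pics/w2.png

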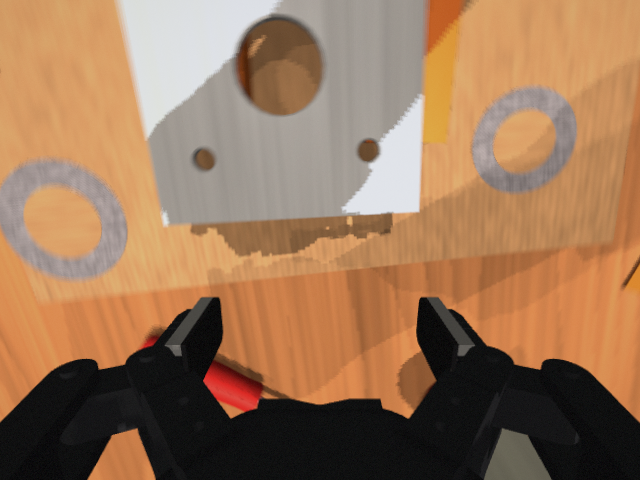

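The mask's near edge runs from (165,222) to (420,212). The flange's end is at about (437,143), and the red driver handle at (150,345) to (260,400) lies near the left finger.

Run:
```python
from h import *
import pickle
c,s=pickle.load(open('w1.pkl','rb')); 
print('driver w1',ray(c,[(486,310),(500,320),(554,262),(612,197)],.013,s)[:,:2].round(3).tolist())
hsv=cv2.cvtColor(c['color'],cv2.COLOR_RGB2HSV)
# flange outer edge line w1
ev=[]
for u in range(320,404,4):
    col=c['color'][110:145,u].astype(float); ss=hsv[110:145,u,1].astype(float); g=np.convolve(ss,[1,1,1,-1,-1,-1],'same'); k=np.argmax(np.abs(g[4:-4]))+4; ev.append((u,110+k))
print(ev[::4])
W=ray(c,ev,.001,s)[:,:2]; vx,vy,x0,y0=cv2.fitLine(np.float32(W),cv2.DIST_HUBER,0,.001,.001).ravel(); print('edge yaw',-np.arctan(vx/vy),x0,y0)
c,s=pickle.load(open('w2.pkl','rb')); hsv=cv2.cvtColor(c['color'],cv2.COLOR_RGB2HSV)
print('driver w2',ray(c,[(150,340),(215,410)],.013,s)[:,:2].round(3).tolist())
fl=clip(cv2.inRange(hsv,(19,130,100),(30,255,255)),(420,0,490,160)); a=quad(fl);print(a.tolist(),ray(c,a,.001,s)[:,:2].round(4).tolist())
print('holes',ray(c,[(204,158),(368,150)],.048,s)[:,:2].round(4).tolist(),'edge',ray(c,[(165,222),(420,212)],.048,s)[:,:2].round(4).tolist())
```

```text
driver w1 [[0.708, 0.331], [0.724, 0.352], [0.638, 0.41], [0.554, 0.463]]
[(320, np.int64(121)), (336, np.int64(123)), (352, np.int64(125)), (368, np.int64(126)), (384, np.int64(128)), (400, np.int64(130))]
edge yaw -0.12055488 0.4657201 0.1528601
driver w2 [[0.705, 0.337], [0.668, 0.408]]
[[432, 83], [446, 111], [443, 141], [424, 140]] [[0.4831, 0.1744], [0.4737, 0.1925], [0.4755, 0.2116], [0.4884, 0.2096]]
holes [[0.6253, 0.2057], [0.5339, 0.2104]] edge [[0.6553, 0.2395], [0.5055, 0.2486]]
```

>>> carry_out(
  targets=[
    {"wx": 0,"wy": 0,"wz": -0.005,"x": 0,"y": 0,"z": -40,"grip": -1},
    {"wx": 0,"wy": 0,"wz": -0.005,"x": 0,"y": 0,"z": -80,"grip": -1},
    {"wx": 0,"wy": 0,"wz": -0.005,"x": 0,"y": 0,"z": -85,"grip": -1},
    {"wx": 0,"wy": 0,"wz": -0.005,"x": 0,"y": 0,"z": -85,"grip": -1},
  ],
)

```text
time_s: 3.05
eef_pos: [0.5706, 0.2764, 0.0337]
eef_rot: [-0.667, 0.745, 0.001, -0.001]
contact_force: [0.3, 0.1, 0.8]
width: 1.001
grasp_force: 0.0
```

>>> carry_out(
  targets=[
    {"wx": 0,"wy": 0,"wz": 0,"x": -0.5,"y": -5,"z": 0,"grip": -1},
    {"wx": 0,"wy": 0,"wz": 0,"x": -1,"y": -9,"z": 0,"grip": -1},
    {"wx": 0,"wy": 0,"wz": 0,"x": -1.5,"y": -13,"z": 0,"grip": -1},
    {"wx": 0,"wy": 0,"wz": 0,"x": -2,"y": -17,"z": 0,"grip": -1},
    {"wx": 0,"wy": 0,"wz": 0,"x": -2.2,"y": -20,"z": 0,"grip": -1},
    {"wx": 0,"wy": 0,"wz": 0,"x": -2.5,"y": -23,"z": 0,"grip": -1},
    {"wx": 0,"wy": 0,"wz": 0,"x": -2.8,"y": -25,"z": 0,"grip": -1},
    {"wx": 0,"wy": 0,"wz": 0,"x": -2.8,"y": -25,"z": 0,"grip": -1},
  ],
)

```text
time_s: 3.85
eef_pos: [0.569, 0.2505, 0.0343]
eef_rot: [-0.666, 0.746, 0.0, 0.0]
contact_force: [-0.4, 0.9, 1.0]
width: 1.0
grasp_force: 0.6
```

```bash
cat >> h.py <<'E'
O=np.array([.561,.144]); YAW=-.112
def tojig(P):
    r=np.array([[np.cos(YAW),np.sin(YAW)],[-np.sin(YAW),np.cos(YAW)]]); return (np.asarray(P)[...,:2]-O)@r.T
E
python3 - <<'E'
from h import *
import pickle
s=sense(); R=Ro.from_quat(s['eef_rot']).as_matrix(); print(s['eef_pos'],tojig(s['eef_pos']),R[:2,1],s['contact_force'])
c=capture('wrist'); save(c,'w3'); pickle.dump((c,s),open('w3.pkl','wb'))
E
```

```text
[0.56899782 0.25047982 0.03428701] [-0.00395311  0.10670656] [-0.99375122  0.11161771] [-0.39078642  0.94686943  0.96546359]
```

View pics/w3.png

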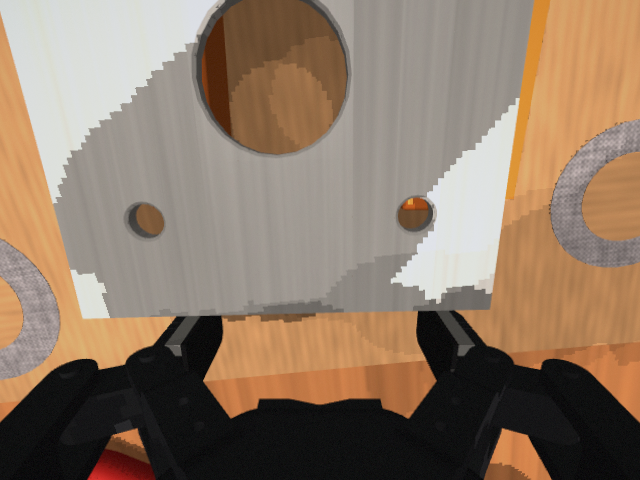

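The fingertips are at or near the mask's edge (row about 312). The holes are at (145,220) and (415,213), the window at (273,75), and the flange's end at about (512,200).

Run:
```python
from h import *
import pickle
c,s=pickle.load(open('w3.pkl','rb')); print(tojig(ray(c,[(145,219),(415,213),(83,318),(490,309),(273,75)],.048,s)).round(4).tolist())
hsv=cv2.cvtColor(c['color'],cv2.COLOR_RGB2HSV)
fl=clip(cv2.inRange(hsv,(19,130,100),(30,255,255)),(500,0,560,215)); a=big(fl).reshape(-1,2); p=a[a[:,1]>a[:,1].max()-2].mean(0); print('flange end',p,tojig(ray(c,[p],.001,s)))
i=a[:,0].argmax(); print('corner top', a[a[:,1]<2], hsv[100,[515,520,525,530,535]].tolist())
```

```text
[[0.0551, 0.0584], [-0.0364, 0.0563], [0.0834, 0.096], [-0.0668, 0.0924], [0.0099, 0.014]]Traceback (most recent call last):
  File "<stdin>", line 5, in <module>
  File "h.py", line 20, in big
    def big(m): return max(cv2.findContours(m,cv2.RETR_EXTERNAL,cv2.CHAIN_APPROX_NONE)[0],key=cv2.contourArea)
                       ~~~^^^^^^^^^^^^^^^^^^^^^^^^^^^^^^^^^^^^^^^^^^^^^^^^^^^^^^^^^^^^^^^^^^^^^^^^^^^^^^^^^^^^
ValueError: max() iterable argument is empty
```

>>> carry_out(
  targets=[
    {"wx": 0,"wy": 0,"wz": 0,"x": -0.3,"y": -3,"z": 0,"grip": -1},
    {"wx": 0,"wy": 0,"wz": 0,"x": -0.7,"y": -6,"z": 0,"grip": -1},
    {"wx": 0,"wy": 0,"wz": 0,"x": -1,"y": -9,"z": 0,"grip": -1},
    {"wx": 0,"wy": 0,"wz": 0,"x": -1.3,"y": -12,"z": 0,"grip": -1},
    {"wx": 0,"wy": 0,"wz": 0,"x": -1.5,"y": -13.5,"z": 0,"grip": -1},
    {"wx": 0,"wy": 0,"wz": 0,"x": -1.5,"y": -13.5,"z": 0,"grip": -1},
    {"wx": 0,"wy": 0,"wz": 0,"x": -1.5,"y": -13.5,"z": 0,"grip": -1},
  ],
)

```text
time_s: 4.6
eef_pos: [0.5672, 0.2365, 0.034]
eef_rot: [-0.666, 0.746, -0.0, -0.001]
contact_force: [0.2, 0.2, 0.4]
width: 1.001
grasp_force: 0.0
```

>>> carry_out(
  targets=[
    {"wx": 0,"wy": 0,"wz": 0,"x": 2,"y": 20,"z": 0,"grip": -1},
    {"wx": 0,"wy": 0,"wz": 0,"x": 2,"y": 30,"z": 20,"grip": -1},
    {"wx": 0,"wy": 0,"wz": 0,"x": 2,"y": 30,"z": 60,"grip": -1},
    {"wx": 0,"wy": 0,"wz": -0.15,"x": 20,"y": 0,"z": 110,"grip": -1},
    {"wx": 0,"wy": 0,"wz": -0.3,"x": 40,"y": -30,"z": 160,"grip": -1},
    {"wx": 0,"wy": 0,"wz": -0.45,"x": 80,"y": -70,"z": 210,"grip": -1},
    {"wx": 0,"wy": 0,"wz": -0.6,"x": 80,"y": -100,"z": 240,"grip": -1},
    {"wx": 0,"wy": 0,"wz": -0.75,"x": 80,"y": -100,"z": 240,"grip": -1},
    {"wx": 0,"wy": 0,"wz": -0.9,"x": 80,"y": -100,"z": 240,"grip": -1},
    {"wx": 0,"wy": 0,"wz": -1.05,"x": 80,"y": -100,"z": 240,"grip": -1},
  ],
)

```text
time_s: 5.6
eef_pos: [0.6484, 0.1376, 0.2757]
eef_rot: [-0.2, 0.98, 0.0, 0.001]
contact_force: [-0.4, 1.0, -0.7]
width: 1.0
grasp_force: 0.0
```

>>> carry_out(
  targets=[
    {"wx": 0,"wy": 0,"wz": -0.15,"x": 0,"y": 0,"z": 0,"grip": -1},
    {"wx": 0,"wy": 0,"wz": -0.3,"x": 0,"y": 0,"z": 0,"grip": -1},
    {"wx": 0,"wy": 0,"wz": -0.45,"x": 0,"y": 0,"z": 0,"grip": -1},
    {"wx": 0,"wy": 0,"wz": -0.516,"x": 0,"y": 0,"z": 0,"grip": -1},
    {"wx": 0,"wy": 0,"wz": -0.516,"x": 0,"y": 0,"z": 0,"grip": -1},
    {"wx": 0,"wy": 0,"wz": -0.516,"x": 0,"y": 0,"z": 0,"grip": -1},
  ],
)

```text
time_s: 6.2
eef_pos: [0.6474, 0.1385, 0.2741]
eef_rot: [0.052, 0.999, 0.0, -0.0]
contact_force: [0.8, 1.2, -1.1]
width: 1.0
grasp_force: 0.0
```

Run:
```python
from h import *
import pickle
s=sense(); R=Ro.from_quat(s['eef_rot']).as_matrix(); print(s['eef_pos'],tojig(s['eef_pos']),R[:2,1],s['contact_force'])
c=capture('wrist'); save(c,'w4'); pickle.dump((c,s),open('w4.pkl','wb'))
```

```text
[0.64737461 0.13850752 0.27410892] [0.0864473  0.00419568] [0.10355286 0.99462395] [ 0.77769663  1.18112352 -1.10223614]
```

View pics/w4.png

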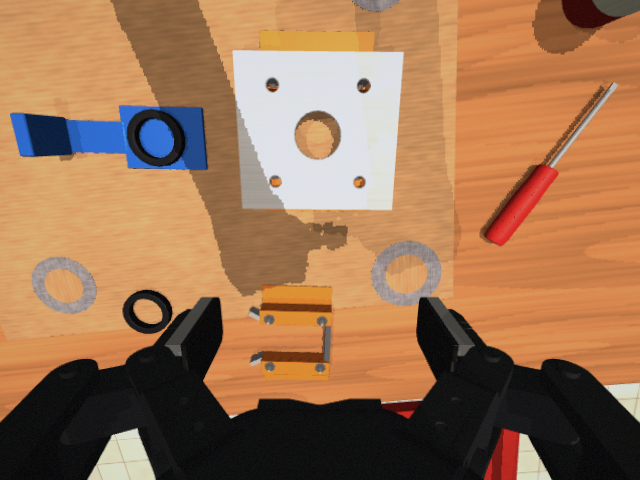

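Pins now show through all four holes, at (272,85), (363,86), (275,182) and (360,182). The flange's outer edge runs from (260,30) to (374,32) and the window is at (317,135).

Run:
```python
from h import *
import pickle
c,s=pickle.load(open('w4.pkl','rb')); hsv=cv2.cvtColor(c['color'],cv2.COLOR_RGB2HSV)
fl=clip(cv2.inRange(hsv,(18,150,140),(30,255,255)),(245,15,390,60)); a=quad(fl); print('flange',a.tolist(),tojig(ray(c,a,.001,s)).round(4).tolist())
al=clip(cv2.inRange(hsv,(0,0,80),(180,60,255)),(225,45,410,215)); a=quad(cv2.morphologyEx(al,cv2.MORPH_CLOSE,np.ones((5,5)))); print('mask',a.tolist(),tojig(ray(c,a,.048,s)).round(4).tolist())
H=np.array([(272,85),(363,86),(275,182),(360,182),(317,135)]); J=tojig(ray(c,H,.048,s)); print('holes',J.round(4).tolist(),J[:4].mean(0))
P=cloud(c,s); print('z mask med',[np.median(P[v-3:v+3,u-3:u+3,2]).round(4) for u,v in ((250,65),(385,65),(250,195),(380,200),(317,90))])
t=[cv2.resize(c['color'][v-14:v+14,u-14:u+14],(280,280),interpolation=cv2.INTER_CUBIC) for u,v in H[:4]]
cv2.imwrite('pics/z4.png',np.vstack([np.hstack(t[:2]),np.hstack(t[2:])])[...,::-1])
```

```text
flange [[260, 30], [355, 32], [358, 50], [265, 49]] [[-0.0956, -0.0594], [-0.0947, 0.0397], [-0.0782, 0.0436], [-0.0783, -0.055]]
mask [[233, 50], [403, 52], [391, 209], [243, 208]] [[-0.0663, -0.078], [-0.0659, 0.0809], [0.0832, 0.0806], [0.0833, -0.0779]]
holes [[-0.037, -0.0427], [-0.0368, 0.0449], [0.0555, -0.0428], [0.0548, 0.0461], [0.0083, 0.0008]] [0.00910439 0.00137202]
z mask med [np.float64(0.0478), np.float64(0.0482), np.float64(0.0482), np.float64(0.0483), np.float64(0.0486)]
```

View pics/z4.png

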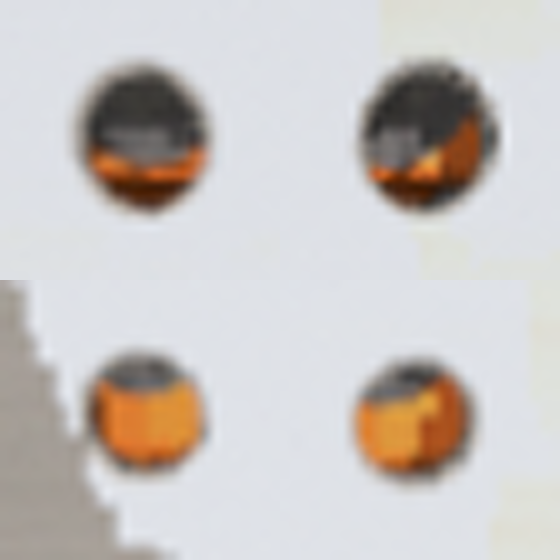

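The pins sit toward -x in the holes and slightly toward -y. The mask therefore still needs about 9 mm in -x and 1 mm in -y, and its yaw is already good.

Run:
```python
from h import *
import pickle
c,s=pickle.load(open('w4.pkl','rb')); print(tojig(ray(c,[(262,286),(330,286),(375,245)],.001,s)))
print(tojig(ray(c,[(156,138)],.018,s)), tojig(ray(c,[(207,107),(206,169),(121,106),(121,169)],.006,s)), tojig(ray(c,[(22,112),(30,157)],.06,s)))
s=sense(); print(s['eef_pos'])
```

```text
[[ 0.19585795 -0.07003932]
 [ 0.19525184  0.01863587]
 [ 0.13870363  0.07420128]]
[[ 0.0128716  -0.17457913]] [[-0.02022763 -0.12014583]
 [ 0.04637504 -0.12752555]
 [-0.01989865 -0.21333016]
 [ 0.04748157 -0.22478936]] [[-0.0084771  -0.27595514]
 [ 0.03242254 -0.27888291]]
[0.64741358 0.13813216 0.27415338]
```

>>> carry_out(
  targets=[
    {"wx": 0,"wy": 0,"wz": -0.008,"x": 25,"y": -7,"z": -50,"grip": -1},
    {"wx": 0,"wy": 0,"wz": -0.008,"x": 25,"y": -7,"z": -100,"grip": -1},
    {"wx": 0,"wy": 0,"wz": -0.008,"x": 25,"y": -7,"z": -140,"grip": -1},
    {"wx": 0,"wy": 0,"wz": -0.008,"x": 25,"y": -7,"z": -170,"grip": -1},
    {"wx": 0,"wy": 0,"wz": -0.008,"x": 25,"y": -7,"z": -170,"grip": -1},
    {"wx": 0,"wy": 0,"wz": -0.008,"x": 25,"y": -7,"z": -170,"grip": -1},
  ],
)

```text
time_s: 6.85
eef_pos: [0.6729, 0.1303, 0.1047]
eef_rot: [0.057, 0.998, 0.0, 0.0]
contact_force: [0.3, -0.3, 1.0]
width: 1.002
grasp_force: 0.0
```

>>> carry_out(
  targets=[
    {"wx": 0,"wy": 0,"wz": 0,"x": 0,"y": 0,"z": -40,"grip": -1},
    {"wx": 0,"wy": 0,"wz": 0,"x": 0,"y": 0,"z": -70,"grip": -1},
    {"wx": 0,"wy": 0,"wz": 0,"x": -5,"y": 0.5,"z": -70,"grip": -1},
    {"wx": 0,"wy": 0,"wz": 0,"x": -10,"y": 1,"z": -70,"grip": -1},
    {"wx": 0,"wy": 0,"wz": 0,"x": -15,"y": 1.5,"z": -70,"grip": -1},
    {"wx": 0,"wy": 0,"wz": 0,"x": -18,"y": 1.8,"z": -70,"grip": -1},
    {"wx": 0,"wy": 0,"wz": 0,"x": -21,"y": 1.8,"z": -70,"grip": -1},
    {"wx": 0,"wy": 0,"wz": 0,"x": -23,"y": 1.8,"z": -70,"grip": -1},
    {"wx": 0,"wy": 0,"wz": 0,"x": -25,"y": 1.8,"z": -70,"grip": -1},
    {"wx": 0,"wy": 0,"wz": 0,"x": -25,"y": 1.8,"z": -70,"grip": -1},
  ],
)

```text
time_s: 7.85
eef_pos: [0.6465, 0.132, 0.034]
eef_rot: [0.057, 0.998, -0.0, -0.001]
contact_force: [0.3, 0.3, 0.5]
width: 1.002
grasp_force: 0.0
```

Run:
```python
from h import *
import pickle
s=sense(); R=Ro.from_quat(s['eef_rot']).as_matrix(); print(s['eef_pos'],tojig(s['eef_pos']),R[:2,1],s['contact_force'])
c=capture('top'); pickle.dump(c,open('t5.pkl','wb')); P=cloud(c)
J=np.c_[tojig(P.reshape(-1,3)),P.reshape(-1,3)[:,2]]
for x in (-60,0,60):
  print([round(float(np.median(J[(abs(J[:,0]-x/1e3)<.012)&(abs(J[:,1]-y/1e3)<.012),2])),4) for y in (-65,-20,20,65)])
```

```text
[0.64650628 0.13195101 0.0339736 ] [ 0.08631721 -0.00241681] [0.11449718 0.99342352] [0.2920841  0.33042751 0.50440012]
[0.5364, 0.5511, nan, nan]
[0.0412, 0.4875, 0.4623, nan]
[0.0361, 0.1838, 0.3994, nan]
  return _methods._mean(a, axis=axis, dtype=dtype,
  ret = ret.dtype.type(ret / rcount)
```

>>> carry_out(
  targets=[
    {"wx": 0,"wy": 0,"wz": 0,"x": 15,"y": -1.5,"z": 0,"grip": -1},
    {"wx": 0,"wy": 0,"wz": 0,"x": 25,"y": -2.5,"z": 20,"grip": -1},
    {"wx": 0,"wy": 0,"wz": 0,"x": 25,"y": -2.5,"z": 70,"grip": -1},
    {"wx": 0,"wy": 0,"wz": 0,"x": 5,"y": -20,"z": 110,"grip": -1},
    {"wx": 0,"wy": 0,"wz": 0,"x": -15,"y": -40,"z": 150,"grip": -1},
    {"wx": 0,"wy": 0,"wz": 0,"x": -40,"y": -60,"z": 190,"grip": -1},
    {"wx": 0,"wy": 0,"wz": 0,"x": -60,"y": -80,"z": 210,"grip": -1},
    {"wx": 0,"wy": 0,"wz": 0,"x": -60,"y": -80,"z": 210,"grip": -1},
    {"wx": 0,"wy": 0,"wz": 0,"x": -60,"y": -80,"z": 210,"grip": -1},
  ],
)

```text
time_s: 8.8
eef_pos: [0.5873, 0.0519, 0.2446]
eef_rot: [0.058, 0.998, 0.0, 0.0]
contact_force: [0.5, 0.6, -0.3]
width: 0.998
grasp_force: 0.0
```

Run:
```python
from h import *
import pickle
s=sense(); c=capture('wrist'); save(c,'w6'); pickle.dump((c,s),open('w6.pkl','wb'))
P=cloud(c,s).reshape(-1,3); J=np.c_[tojig(P),P[:,2]]
for x in (-60,0,60):
  print([round(float(np.median(J[(abs(J[:,0]-x/1e3)<.008)&(abs(J[:,1]-y/1e3)<.008),2])),4) for y in (-65,-35,35,65)])
```

```text
[0.0363, 0.0364, 0.0365, 0.0365]
[0.0363, 0.0363, 0.0362, 0.0365]
[0.0364, 0.0363, 0.0364, 0.0364]
```

View pics/w6.png

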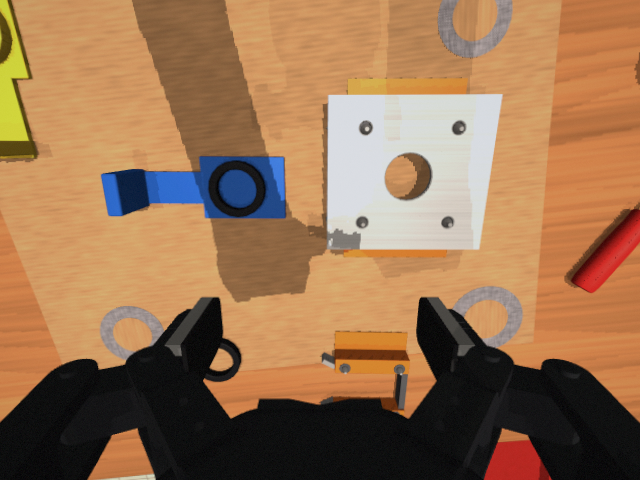

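The mask is down and flat, with its top at 36 mm everywhere and pins filling the holes at (366,128), (460,128), (362,223) and (448,223). The carrier's nose edge is at column 284 (rows 157-217), its ring is at (237,188) and its tab at about (122,192).

Run:
```python
from h import *
import pickle
c,s=pickle.load(open('w6.pkl','rb')); hsv=cv2.cvtColor(c['color'],cv2.COLOR_RGB2HSV)
al=clip(cv2.inRange(hsv,(0,0,110),(180,60,255)),(322,90,510,252)); 
k=cv2.morphologyEx(al,cv2.MORPH_CLOSE,np.ones((5,5))); W=ray(c,quad(k),.036,s)[:,:2]; print('mask corners',W.round(4).tolist(),W.mean(0))
J=ray(c,[(366,128),(460,128),(362,223),(448,223),(408,176.5)],.036,s)[:,:2]; print('holes',J.round(4).tolist(),J[:4].mean(0),'yaw',[-np.arctan2(*(J[b]-J[a])) for a,b in ((0,1),(2,3))],[np.arctan2(*(J[b]-J[a])[::-1]) for a,b in ((0,2),(1,3))])
bl=clip(cv2.inRange(hsv,(100,100,30),(128,255,255)),(95,145,295,225))
# board side lines & nose
def edge(pts,z):
    W=ray(c,pts,z,s)[:,:2]; v=cv2.fitLine(np.float32(W),cv2.DIST_HUBER,0,.001,.001).ravel(); return v
rows=range(163,213); nose=edge([(np.flatnonzero(bl[r]).max()+.5,r) for r in rows],.006)
cols=range(212,280); up=edge([(u,np.flatnonzero(bl[:,u]).min()-.5) for u in cols],.006); lo=edge([(u,np.flatnonzero(bl[:,u]).max()+.5) for u in cols],.006)
for n,v in (('nose',nose),('up',up),('lo',lo)): print(n,v.round(4),'yaw',-np.arctan(v[0]/v[1]) if n!='nose' else np.arctan(v[1]/v[0]))
R0=clip(cv2.inRange(hsv,(0,0,0),(180,255,60)),(205,158,270,218)); (x,y),r=cv2.minEnclosingCircle(big(R0)); print('ring',ray(c,[(x,y)],.018,s),x,y,r)
P=cloud(c,s); m=(bl>0)&(P[...,2]>.054)&(P[...,2]<.066); q=P[m][:,:2]; print('tab',q.mean(0),cv2.minAreaRect(np.float32(q*1000)))
```

```text
mask corners [[0.4945, 0.2312], [0.6432, 0.2122], [0.6238, 0.0555], [0.4762, 0.0726]] [0.55941899 0.14289132]
holes [[0.509, 0.1053], [0.5195, 0.1936], [0.601, 0.0943], [0.6113, 0.1822], [0.5591, 0.1432]] [0.56020104 0.14384626] yaw [np.float64(-0.11950206467401829), np.float64(-0.1171239509845427)] [np.float64(-0.11884435198050251), np.float64(-0.12348833601125626)]
nose [ 0.9929 -0.119   0.5595  0.0163] yaw -0.119233534
up [ 0.1139  0.9935  0.5226 -0.0161] yaw -0.11414285
lo [ 0.1157  0.9933  0.5878 -0.0279] yaw -0.11597475
ring [[ 0.55269299 -0.03184148  0.018     ]] 236.73440551757812 188.12948608398438 28.994794845581055
tab [ 0.54044519 -0.13576985] ((540.9024658203125, -137.0072021484375), (13.710003852844238, 39.039710998535156), 83.19203186035156)
```

>>> carry_out(
  targets=[
    {"wx": 0,"wy": 0,"wz": -0.15,"x": -10,"y": -40,"z": 0,"grip": -1},
    {"wx": 0,"wy": 0,"wz": -0.3,"x": -20,"y": -80,"z": 0,"grip": -1},
    {"wx": 0,"wy": 0,"wz": -0.45,"x": -30,"y": -120,"z": 0,"grip": -1},
    {"wx": 0,"wy": 0,"wz": -0.6,"x": -40,"y": -160,"z": 0,"grip": -1},
    {"wx": 0,"wy": 0,"wz": -0.75,"x": -46,"y": -188,"z": -20,"grip": -1},
    {"wx": 0,"wy": 0,"wz": -0.9,"x": -46,"y": -188,"z": -50,"grip": -1},
    {"wx": 0,"wy": 0,"wz": -1.05,"x": -46,"y": -188,"z": -70,"grip": -1},
    {"wx": 0,"wy": 0,"wz": -1.2,"x": -46,"y": -188,"z": -90,"grip": -1},
    {"wx": 0,"wy": 0,"wz": -1.35,"x": -46,"y": -188,"z": -100,"grip": -1},
    {"wx": 0,"wy": 0,"wz": -1.5,"x": -46,"y": -188,"z": -100,"grip": -1},
  ],
)

```text
time_s: 9.85
eef_pos: [0.5403, -0.1347, 0.1406]
eef_rot: [0.724, 0.69, -0.002, -0.002]
contact_force: [-0.3, 0.3, 0.3]
width: 0.994
grasp_force: 0.0
```

>>> carry_out(
  targets=[
    {"wx": 0,"wy": 0,"wz": -0.071,"x": 0,"y": 0,"z": 0,"grip": -1},
    {"wx": 0,"wy": 0,"wz": -0.071,"x": 0,"y": 0,"z": 0,"grip": -1},
    {"wx": 0,"wy": 0,"wz": -0.071,"x": 0,"y": 0,"z": 0,"grip": -1},
  ],
)

```text
time_s: 10.15
eef_pos: [0.5414, -0.1352, 0.143]
eef_rot: [0.745, 0.667, -0.001, -0.001]
contact_force: [0.5, -0.3, 0.6]
width: 1.004
grasp_force: 0.0
```

```bash
sed -i 's/^O=.*/O=np.array([.5598,.1435]); YAW=-.119/' h.py
python3 - <<'E'
from h import *
import pickle
s=sense(); R=Ro.from_quat(s['eef_rot']).as_matrix(); print(s['eef_pos'],R.round(4),s['joint_pos'].round(2))
c=capture('wrist'); save(c,'w7'); pickle.dump((c,s),open('w7.pkl','wb'))
hsv=cv2.cvtColor(c['color'],cv2.COLOR_RGB2HSV); bl=cv2.inRange(hsv,(100,100,30),(128,255,255))
P=cloud(c,s); m=(bl>0)&(P[...,2]>.055)&(P[...,2]<.065); q=P[m][:,:2]; print('tab',len(q),q.mean(0),cv2.minAreaRect(np.float32(q*1000)))
E
```

```text
[ 0.54144982 -0.13524448  0.14301071] [[ 1.115e-01  9.938e-01 -2.100e-03]
 [ 9.938e-01 -1.115e-01 -5.000e-04]
 [-7.000e-04 -2.100e-03 -1.000e+00]] [-0.31  0.51  0.63  1.95 -0.41  0.82  0.44]
tab 1236 [ 0.54147143 -0.13654422] ((541.4724731445312, -137.22216796875), (14.31440544128418, 38.82453918457031), 83.81523132324219)
```

View pics/w7.png

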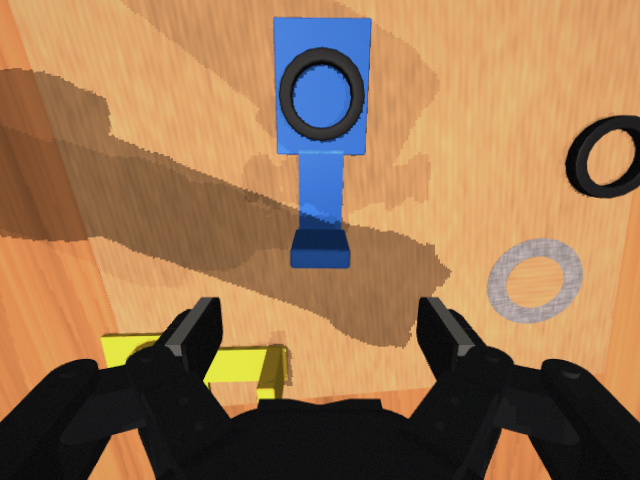

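The carrier's tab is at (320,240), centred between the fingers. The yellow decoy lies well behind it, so the descent is clear.

>>> carry_out(
  newtons=30,
  targets=[
    {"wx": 0,"wy": 0,"wz": 0,"x": 0,"y": -1.5,"z": -40,"grip": -1},
    {"wx": 0,"wy": 0,"wz": 0,"x": 0,"y": -1.5,"z": -80,"grip": -1},
    {"wx": 0,"wy": 0,"wz": 0,"x": 0,"y": -1.5,"z": -98,"grip": -1},
    {"wx": 0,"wy": 0,"wz": 0,"x": 0,"y": -1.5,"z": -98,"grip": 1},
    {"wx": 0,"wy": 0,"wz": 0,"x": 0,"y": -1.5,"z": -98,"grip": 1},
    {"wx": 0,"wy": 0,"wz": 0,"x": 0,"y": -1.5,"z": -98,"grip": 1},
    {"wx": 0,"wy": 0,"wz": 0,"x": 0,"y": -1.5,"z": -98,"grip": 1},
    {"wx": 0,"wy": 0,"wz": 0,"x": 0,"y": -1.5,"z": -98,"grip": 1},
    {"wx": 0,"wy": 0,"wz": 0,"x": 0,"y": -1.5,"z": -98,"grip": 1},
    {"wx": 0,"wy": 0,"wz": 0,"x": 0,"y": -1.5,"z": -98,"grip": 1},
  ],
)

```text
time_s: 11.2
eef_pos: [0.5425, -0.1378, 0.0477]
eef_rot: [0.747, 0.665, 0.001, 0.001]
contact_force: [-0.3, -0.2, 6.4]
width: 0.461
grasp_force: 31.5
```

Run:
```python
from h import *
s=sense(); R=Ro.from_quat(s['eef_rot']).as_matrix(); print(s['eef_pos'],tojig(s['eef_pos']),R[:2,1],s['contact_force'],s['width'],s['grasp_force'])
c=capture('wrist'); import pickle; pickle.dump((c,s),open('w8.pkl','wb')); hsv=cv2.cvtColor(c['color'],cv2.COLOR_RGB2HSV)
P=cloud(c,s); m=(cv2.inRange(hsv,(0,0,0),(180,255,60))>0)&(P[...,2]>.013)&(P[...,2]<.024)
q=P[m]; k=cv2.minEnclosingCircle(np.float32(q[:,:2]*1000)); print('ring',len(q),k,tojig(np.array(k[0])/1000))
b=(cv2.inRange(hsv,(100,100,30),(128,255,255))>0)&(P[...,2]<.012)&(P[...,2]>.003); q=P[b]; q=q[tojig(q)[:,1]>-.21]; r=cv2.minAreaRect(np.float32(tojig(q)*1000)); print(r)
```

```text
[ 0.54253695 -0.13782119  0.04774048] [ 0.01625731 -0.2813811 ] [ 0.99341109 -0.11457317] [-0.31470673 -0.21621289  6.37348863] 0.46066829649181423 31.47396683692932
ring 3240 ((554.192138671875, -33.90251159667969), 29.589218139648438) [ 0.01549291 -0.17681366]
((15.451725006103516, -180.89585876464844), (66.79009246826172, 58.52272415161133), 0.40305671095848083)
```

>>> carry_out(
  targets=[
    {"wx": 0,"wy": 0,"wz": -0.004,"x": -5,"y": 0.6,"z": 2,"grip": 1},
    {"wx": 0,"wy": 0,"wz": -0.007,"x": -10,"y": 1.2,"z": 2,"grip": 1},
    {"wx": 0,"wy": 0,"wz": -0.007,"x": -15.4,"y": 1.8,"z": 2,"grip": 1},
    {"wx": 0,"wy": 0,"wz": -0.007,"x": -14.2,"y": 11.8,"z": 2,"grip": 1},
    {"wx": 0,"wy": 0,"wz": -0.007,"x": -13,"y": 21.8,"z": 2,"grip": 1},
    {"wx": 0,"wy": 0,"wz": -0.007,"x": -11.8,"y": 31.8,"z": 2,"grip": 1},
    {"wx": 0,"wy": 0,"wz": -0.007,"x": -11.8,"y": 31.8,"z": 2,"grip": 1},
    {"wx": 0,"wy": 0,"wz": -0.007,"x": -11.8,"y": 31.8,"z": 2,"grip": 1},
  ],
)

```text
time_s: 12.05
eef_pos: [0.5299, -0.105, 0.0481]
eef_rot: [0.748, 0.663, -0.0, -0.0]
contact_force: [0.2, 0.7, -2.4]
width: 0.461
grasp_force: 30.5
```

```bash
cat > chk.py <<'E'
from h import *
s=sense(); R=Ro.from_quat(s['eef_rot']).as_matrix(); print(s['eef_pos'],tojig(s['eef_pos']),R[:2,1],s['contact_force'],s['width'],s['grasp_force'])
c=capture('wrist'); import pickle; pickle.dump((c,s),open('w9.pkl','wb')); hsv=cv2.cvtColor(c['color'],cv2.COLOR_RGB2HSV)
P=cloud(c,s); m=(cv2.inRange(hsv,(0,0,0),(180,255,60))>0)&(P[...,2]>.013)&(P[...,2]<.024)
q=P[m]; k=cv2.minEnclosingCircle(np.float32(q[:,:2]*1000)); print('ring',len(q),k,tojig(np.array(k[0])/1000))
b=(cv2.inRange(hsv,(100,100,30),(128,255,255))>0)&(P[...,2]<.012)&(P[...,2]>.003); q=tojig(P[b]); t=s['eef_pos']; y0=tojig(t)[1]; q=q[q[:,1]>y0+.07]; r=cv2.minAreaRect(np.float32(q*1000)); print('board',r)
E
python3 chk.py
```

```text
[ 0.52987303 -0.1049583   0.04814959] [-2.18513256e-04 -2.50254081e-01] [ 0.99275363 -0.12016751] [ 0.22335733  0.67614056 -2.38079446] 0.46090476045449186 30.51978349685669
ring 3319 ((542.0309448242188, -1.4388376474380493), 29.497663497924805) [-0.00043635 -0.14602334]
board ((-0.5866012573242188, -150.2550506591797), (66.89221954345703, 59.98899841308594), 0.03554786741733551)
```

>>> carry_out(
  targets=[
    {"wx": 0,"wy": 0,"wz": 0,"x": 1.5,"y": 12,"z": -0.7,"grip": 1},
    {"wx": 0,"wy": 0,"wz": 0,"x": 2.9,"y": 24,"z": -0.7,"grip": 1},
    {"wx": 0,"wy": 0,"wz": 0,"x": 4.3,"y": 36,"z": -0.7,"grip": 1},
    {"wx": 0,"wy": 0,"wz": 0,"x": 5.7,"y": 48,"z": -0.7,"grip": 1},
    {"wx": 0,"wy": 0,"wz": 0,"x": 7.2,"y": 60,"z": -0.7,"grip": 1},
    {"wx": 0,"wy": 0,"wz": 0,"x": 8.6,"y": 72,"z": -0.7,"grip": 1},
    {"wx": 0,"wy": 0,"wz": 0,"x": 10,"y": 84,"z": -0.7,"grip": 1},
    {"wx": 0,"wy": 0,"wz": 0,"x": 11.9,"y": 100,"z": -0.7,"grip": 1},
    {"wx": 0,"wy": 0,"wz": 0,"x": 11.9,"y": 100,"z": -0.7,"grip": 1},
  ],
)

```text
time_s: 13.0
eef_pos: [0.5424, -0.0021, 0.0477]
eef_rot: [0.748, 0.664, 0.001, -0.0]
contact_force: [2.1, 1.9, 3.7]
width: 0.464
grasp_force: 31.1
```

```bash
python3 chk.py
```

```text
[ 0.54237979 -0.00205837  0.04772082] [-1.64228154e-05 -1.46597077e-01] [ 0.99298549 -0.11823507] [2.05618053 1.92546051 3.698055  ] 0.4637908068759928 31.134418845176697
ring 0 ((0.0, 0.0), 0.0) [-0.53880479 -0.20894423]
board ((0.0, 0.0), (0.0, 0.0), 0.0)
```

>>> carry_out(
  targets=[
    {"wx": 0,"wy": 0,"wz": 0,"x": 1,"y": 8,"z": 0,"grip": 1},
    {"wx": 0,"wy": 0,"wz": 0,"x": 1.9,"y": 16,"z": 0,"grip": 1},
    {"wx": 0,"wy": 0,"wz": 0,"x": 2.9,"y": 24,"z": 0,"grip": 1},
    {"wx": 0,"wy": 0,"wz": 0,"x": 3.8,"y": 32,"z": 0,"grip": 1},
    {"wx": 0,"wy": 0,"wz": 0,"x": 4.4,"y": 37,"z": 0,"grip": 1},
    {"wx": 0,"wy": 0,"wz": 0,"x": 4.6,"y": 39,"z": 0,"grip": 1},
    {"wx": 0,"wy": 0,"wz": 0,"x": 4.7,"y": 40,"z": 0,"grip": 1},
    {"wx": 0,"wy": 0,"wz": 0,"x": 4.7,"y": 40,"z": 0,"grip": 1},
  ],
)

```text
time_s: 13.85
eef_pos: [0.5465, 0.0341, 0.0477]
eef_rot: [0.749, 0.662, 0.0, 0.0]
contact_force: [0.3, -3.1, 5.3]
width: 0.463
grasp_force: 31.4
```

>>> carry_out(
  targets=[
    {"wx": 0,"wy": 0,"wz": 0,"x": 0.1,"y": 1,"z": 0,"grip": 1},
    {"wx": 0,"wy": 0,"wz": 0,"x": 0.2,"y": 2,"z": 0,"grip": 1},
    {"wx": 0,"wy": 0,"wz": 0,"x": 0.2,"y": 2,"z": 0,"grip": 1},
  ],
)

```text
time_s: 14.15
eef_pos: [0.5467, 0.0358, 0.0477]
eef_rot: [0.749, 0.662, -0.0, 0.001]
contact_force: [0.3, -3.6, 5.6]
width: 0.464
grasp_force: 31.4
```

Run:
```python
from h import *
s=sense(); print(s['eef_pos'],tojig(s['eef_pos']),s['contact_force'],s['width'])
```

```text
[0.54670762 0.03582849 0.04773233] [-0.0002171  -0.10846436] [ 0.29822778 -3.59359565  5.56887278] 0.46386356089557246
```

>>> carry_out(
  targets=[
    {"wx": 0,"wy": 0,"wz": 0,"x": 0.2,"y": 2,"z": 0,"grip": 1},
    {"wx": 0,"wy": 0,"wz": 0,"x": 0.4,"y": 3.5,"z": 0,"grip": 1},
    {"wx": 0,"wy": 0,"wz": 0,"x": 0.4,"y": 3.5,"z": 0,"grip": 1},
  ],
)

```text
time_s: 14.45
eef_pos: [0.5471, 0.039, 0.0478]
eef_rot: [0.749, 0.662, -0.0, 0.001]
contact_force: [-1.2, -4.3, 5.6]
width: 0.464
grasp_force: 31.4
```

>>> carry_out(
  targets=[
    {"wx": 0,"wy": 0,"wz": 0,"x": 0.1,"y": 1,"z": 0,"grip": 1},
    {"wx": 0,"wy": 0,"wz": 0,"x": 0.2,"y": 2,"z": 0,"grip": 1},
    {"wx": 0,"wy": 0,"wz": 0,"x": 0.2,"y": 2,"z": 0,"grip": 1},
  ],
)

```text
time_s: 14.75
eef_pos: [0.5471, 0.0391, 0.0477]
eef_rot: [0.75, 0.662, -0.001, 0.001]
contact_force: [-1.4, -8.5, 6.3]
width: 0.466
grasp_force: 31.5
```

>>> carry_out(
  targets=[
    {"wx": 0,"wy": 0,"wz": 0,"x": 0.2,"y": 1.5,"z": 0,"grip": 1},
    {"wx": 0,"wy": 0,"wz": 0,"x": 0.2,"y": 1.5,"z": 0,"grip": 1},
    {"wx": 0,"wy": 0,"wz": 0,"x": 0.2,"y": 0,"z": 0,"grip": -1},
    {"wx": 0,"wy": 0,"wz": 0,"x": 0,"y": -1,"z": 0,"grip": -1},
    {"wx": 0,"wy": 0,"wz": 0,"x": 0,"y": -1,"z": 0,"grip": -1},
    {"wx": 0,"wy": 0,"wz": 0,"x": 0,"y": -1,"z": 0,"grip": -1},
    {"wx": 0,"wy": 0,"wz": 0,"x": 0,"y": -1,"z": 0,"grip": -1},
    {"wx": 0,"wy": 0,"wz": 0,"x": 0,"y": -1,"z": 0,"grip": -1},
  ],
)

```text
time_s: 15.55
eef_pos: [0.547, 0.0411, 0.0475]
eef_rot: [0.749, 0.663, 0.0, -0.0]
contact_force: [0.6, 0.4, 0.8]
width: 1.0
grasp_force: 0.0
```

>>> carry_out(
  targets=[
    {"wx": 0,"wy": 0,"wz": 0,"x": 0,"y": 0,"z": 20,"grip": -1},
    {"wx": 0,"wy": 0,"wz": 0,"x": 0,"y": 0,"z": 60,"grip": -1},
    {"wx": 0,"wy": 0,"wz": 0,"x": 0,"y": 0,"z": 110,"grip": -1},
    {"wx": 0,"wy": 0,"wz": 0,"x": 0,"y": 0,"z": 160,"grip": -1},
    {"wx": 0,"wy": 0,"wz": 0,"x": 0,"y": 0,"z": 200,"grip": -1},
    {"wx": 0,"wy": 0,"wz": 0,"x": 0,"y": 0,"z": 200,"grip": -1},
  ],
)

```text
time_s: 16.15
eef_pos: [0.5502, 0.0407, 0.2531]
eef_rot: [0.749, 0.663, 0.005, 0.002]
contact_force: [-0.4, 0.2, -0.1]
width: 1.002
grasp_force: 0.0
```

Run:
```python
from h import *
s=sense(); c=capture('wrist'); save(c,'w10'); P=cloud(c,s)
hsv=cv2.cvtColor(c['color'],cv2.COLOR_RGB2HSV); bl=cv2.inRange(hsv,(100,100,30),(128,255,255))
m=(bl>0)&(P[...,2]>.053)&(P[...,2]<.066); q=tojig(P[m]); print('tab jig',len(q),cv2.minAreaRect(np.float32(q*1000)),s['eef_pos'],s['contact_force'])
P=P.reshape(-1,3);J=np.c_[tojig(P),P[:,2]]
for x in (-60,-25,25,60): print([round(float(np.median(J[(abs(J[:,0]-x/1e3)<.008)&(abs(J[:,1]-y/1e3)<.008),2])),4) for y in (-65,-30,30)])
```

```text
tab jig 576 ((-0.5072593688964844, -104.86359405517578), (14.649310111999512, 37.5386848449707), 89.69855499267578) [0.55019699 0.04069311 0.25306116] [-0.41056391  0.1535449  -0.0769732 ]
[0.0359, 0.0363, 0.0363]
[0.0361, 0.0362, 0.0364]
[0.0362, 0.0363, 0.0365]
[0.0362, 0.0363, 0.0364]
```

View pics/w10.png

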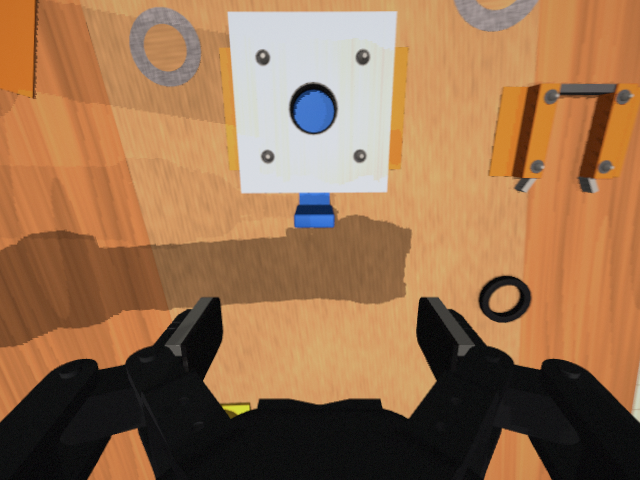

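The mask is flat at 36 mm with pins in all four holes, and the carrier shows through the window at (313,108). The tab (314,215) is at jig y = -104.9 mm, where home is -105 mm. The gripper is clear, so I'm handing in.

```bash
python3 -c "
from h import *
print(finish_job())"
```

```text
the job is handed in; nothing more can be done
None
```

I handed the job in at about 16 s: the mask measured flat and fully down on the four pins, the carrier was home against the stop with the gripper clear, and I never touched the bystanders; no verdict was returned.

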